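# Third hand at the board holder

## Task

Slide the front jaw of the board holder all the way open, then take the power board (the one with the finned heat sink) and put its plain long edge, the one without terminal blocks, on the step of the sprung back jaw, centred on the jaw and held level. Press it squarely against that jaw with a steady force of about 10 newtons, which pushes the jaw back about half of its spring travel and never onto its end stop, and finish while holding it like that, so that I can bring up the front jaw and tighten its screw. Leave everything else on the bench where it is.

Things in the scene. Friction and masses are not known exactly. Their poses are not given: they have to be found in the camera images.
- holder: Aluminium board holder, fixed, 262 mm long (x), 130 mm wide (y): end plates 40 mm high, two 8 mm guide rods along x (90 mm apart, tops 30 mm above the origin) that carry two jaws, each 120 mm wide along y and 54 mm high. Origin: centre of its underside, on the mat. +x runs along the rods from the front jaw to the sprung back jaw: the direction in which the board is pressed.
- back_jaw (a joint): Travel of the sprung back jaw, in m: 0 = at rest, grows as the jaw is pushed along the holder's +x, 0.016 = on its end stop. The springs push back with 3 N at the start plus 0.9 N per mm, so about 10 N at 0.008. It returns by itself.
- back_seat (a point): Middle of the inner corner of the back jaw, where the step meets the upright face; axes as the holder's; it moves with the jaw (at rest 75 mm along +x from the holder's origin, 42 mm above it). The step reaches 7 mm from the face towards -x, level; the face stands 12 mm above the step. Step and face are 120 mm wide.
- front_jaw (a joint): Travel of the sliding front jaw, in m: 0 = closed (30 mm between the faces of the two jaws), 0.12 = all the way open (150 mm), moving along the holder's -x. It starts nearly closed, too close for the board, slides with about 1.5 N of friction and stays where it is left.
- front_knob (a point): Centre of the locking screw's knurled head on the front jaw: an upright steel cylinder 20 mm in diameter, 26 mm tall, this point at half height (71 mm above the holder's origin); the jaw's flat top is 17 mm below it. The head does not turn; it is slack, so the jaw slides. The front jaw's face lies 11 mm from it towards the holder's +x.
- board: Green power board, 80 (x) x 100 (y) x 3 mm, about 0.14 kg, flat on the mat. Origin: centre of its underside. Over the centre a finned heat sink, 25 (x) x 50 mm (y), top 31 mm above the underside; grip it by the 25 mm: else nothing over 5 mm high within 25 mm of the board's x axis. Capacitors 25 mm high at the heat sink's two ends, terminal blocks 15 mm high at the two -x corners. +x edge: plain.
- board_edge (a point): Middle of the plain long edge of the power board, at its underside (40 mm along the board's +x from its origin); axes as the board's. When the board is seated this point meets back_seat and the board's x axis runs along the holder's x axis.
- small_board: Bystander: smaller green board, 70 x 50 mm, with a black transformer and no heat sink; origin at the centre of its underside.
- phone_near: Bystander: phone, 148 (x) x 72 x 8 mm, lying nearest the robot; origin at the centre of its underside.
- phone_left: Bystander: phone, 148 (x) x 72 x 8 mm, left of the holder; origin at the centre of its underside.
- spool: Bystander: white reel, 56 mm in diameter, 46 mm high, standing on end beyond the holder; origin at the centre of its underside.
- flask: Bystander: white bottle with a cap, 54 mm in diameter, 140 mm high, beyond the holder; origin at the centre of its underside.
- driver: Bystander: screwdriver, 170 mm long (x), lying between the robot and the holder; origin at the centre of its underside.
- screw_tray: Bystander: open tray of screws, 90 (x) x 120 x 30 mm, to the right; origin at the centre of its underside.
Mind the look-alikes: they are no part of the job. Of the things that look like the board, take the one that is farthest to the robot's left at the start.

How it is judged:
On the way, in this order (a step that is already met when the one before it is completed fails the run):
1. the front jaw is slid open to within 20 mm of its full travel (value of joint front_jaw above 0.1 m), for 0.2 s.
2. the power board, held by the gripper, is lifted off the bench (height (world z) of board above 0.03 m and contact force between the fingers and board above 1 N), for 0.2 s.
At the end, for the whole second after the job is handed in: Last second: gripper holds the board at rest, its plain edge on the face of the back jaw (over 2 N) and pushing that jaw back 4.5 to 11.5 mm (7 to 13.3 N), within 3.5 mm of the step, centred within 8 mm, square to 0.07 rad, level to 0.06 rad; front jaw within 20 mm of fully open (value of joint front_jaw above 0.1 m and value of joint back_jaw between 0.0045 and 0.0115 m and contact force between board and back_jaw_c1 above 2 N and x of board_edge in the frame of back_seat between -0.004 and 0.003 m and y of board_edge in the frame of back_seat between -0.008 and 0.008 m and z of board_edge in the frame of back_seat between -0.002 and 0.0035 m and angle between the x axis of board and the x axis of holder, either way round below 0.07 rad and angle between board's own z axis and vertical below 0.06 rad and contact force between the fingers and board above 1 N and linear speed of board below 0.01 m/s); the arm keeps its last pose, push and grip.
It fails at once if the sprung jaw is driven onto its end stop (value of joint back_jaw above 0.0155 m).
It fails at once if another thing on the bench is moved by more than 25 mm (distance of any of small_board, phone_near, phone_left, spool, flask, driver, screw_tray from where it was at the start of the episode above 0.025 m).
It also fails if it takes over 51 s, if anything falls off the work surface, if the arm or the gripper's body presses on something with over 40 N, if the wrist force passes 120 N, or if a joint passes its speed limit or range.

## Robot

A 7-joint arm with a two-finger parallel gripper is mounted at the origin on the work surface. World frame = base frame: x ahead of the robot, y to its left, z up, the work surface at z = 0. Lengths are in m, angles in rad, forces in N, time in s.
With the tool pointing down it reaches from about 0.425 to 0.925 m from the base axis. Payload 6.8 kg.
Tool frame: the origin (TCP) lies at the very end of the fingers, on their centre line; the grasp point (between the pads) lies 19 mm behind it (robot.grasp_offset is the distance from the TCP to the grasp point, in m); z points along the fingers, y is the direction in which the jaws open and shut (so a half turn about z gives the same grasp; the last joint's range is limited). The gripper opens to 85 mm and grips with 20 to 120 N. Pads are 22 mm wide; open, the fingers measure 114 mm over their backs; the gripper's body (76 mm by 85 mm) begins 54 mm behind the grasp point. The pads swing forward as they close: fully open they stand 13 mm farther back than shut.
Start: joints at [-1.319, 0.477, 0.022, 1.555, -0.011, 1.109, -0.083], TCP at [0.238, 0.632, 0.231] pointing down, gripper open.
Joint ranges: [-2.96, 2.96], [-0.34, 2.1], [-1.41, 1.46], [0.24, 2.44], [-1.37, 4.51], [0.17, 1.92], [-2.96, 2.96]. Speed limits (rad/s): [2.39, 2.39, 3.14, 3.14, 3.14, 3.14, 3.14].

## Interface

Orientations are given as a rotation vector (axis times angle).
In Python, from plant import robot, viewer, order gives the robot as it stands.
- The arm moves only by the tool jog_arm, never from a script. Its argument "rows" is text: rows parted by semicolons, each of 6 numbers parted by spaces: the shift along the tool's x, y, z in cm, then the turn, a rotation vector about the tool's x, y, z in degrees. A call has 1 to 12 rows; each row is the pose to reach, as a shift and turn from the pose commanded when the call began, along the tool's axes at that moment; what a row does not reach only later rows make up. A row lasts 1/12 s, in which the tool goes at most 41.7 mm and 7.16 degrees, less where a joint would pass 70% of its speed; a pose out of reach is approached as far as the arm can. A call with a gripper value outside its range is refused whole. "fingers" is the opening, from 0 (shut) to 1 (fully open), set as the call begins (left out, the last holds). The fingers move at their own pace and stop on an object; "force" is the grip in N (left out, the last holds). Time passes only in rows, so rows that repeat a pose let the fingers close. It gives the time, the measured TCP pose, the force and the opening at its end, in the units of the state.
- robot.read_state(): the state, without advancing time (a new reading comes with each control period).
- viewer.snapshot(name): name is "scene" or "top" or "wrist"; returns a dict with "img" (420x560x3 uint8, red, green, blue), "intrinsics" (3x3 intrinsics, pixels), "k1" (the pictures are not rectified: a ray, as slopes to the right and down, at radius r is drawn at 1 + k1 r^2 times it, then the intrinsics apply), "world_to_cam" (4x4, takes a point from world to camera coordinates). Camera axes: x right, y up, looking along -z (the intrinsics and any distortion apply to the point x, -y, -z); pixel columns grow to the right and rows downward; lengths in m; the calibration is good to about 2 mm. A picture is of the moment at which its call begins. There is no depth.
- order.close_job(): hands the job in, once; it reports no verdict.
The state is a dict: "time_s": time; "joint_pos": joint angles; "qvel": joint speeds; "joint_torque": joint torques, N m; "tcp_pos": TCP position; "tool_rot": TCP orientation; "wrist_force": force on the tool from outside, world axes, zero at the start; "moment": the same for the moment, N m; "finger_gap": opening from 0.0 (shut) to 1.0 (fully open).
Only numpy, scipy, OpenCV 4.12 (cv2) and the standard library are available. Lean on these libraries where they do the work, as an engineer would, in place of code of your own. Each camera call takes 0.05 s, during which the arm holds its last target. There are 200 camera calls.

## Working session

There is one attempt and no reset: what is moved stays moved. The work goes in short steps, Python scripts to look and compute and a tool call to move; the robot and the scene stay as the last step left them, time stands still between calls to the robot, and variables do not carry over. Pictures are saved under pics/ and viewed, about 8 in all and at most 12, crops included, and the job is handed in when it is done.

Besides the shell and the picture viewer there is one more tool, called after ">>>" as name(argument=value, ...) on one line, values as JSON. jog_arm: Moves the arm, as the interface text tells. Its arguments: {"type":"object","properties":{"rows":{"type":"string"},"fingers":{"type":"number"},"force":{"type":"number"}},"required":["rows"]}

```bash
ls; mkdir -p pics
cat > h.py <<'E'
import numpy as np, cv2
from scipy.spatial.transform import Rotation as R
from plant import robot, viewer, order
def snap(n):
    return viewer.snapshot(n)
def ray(s,u,v):
    K=np.array(s["intrinsics"]);k=s["k1"]
    d=np.array([(u-K[0,2])/K[0,0],(v-K[1,2])/K[1,1]]);p=d.copy()
    for _ in range(30): p=d/(1+k*(p@p))
    T=np.array(s["world_to_cam"]);Rt=T[:3,:3].T
    return -Rt@T[:3,3], Rt@np.array([p[0],-p[1],-1.])
def onz(s,u,v,z):
    o,d=ray(s,u,v);return o+d*(z-o[2])/d[2]
def proj(s,P):
    T=np.array(s["world_to_cam"]);K=np.array(s["intrinsics"])
    c=T[:3,:3]@np.asarray(P)+T[:3,3];p=np.array([c[0],-c[1]])/-c[2]
    p=p*(1+s["k1"]*(p@p));return K[:2,:2]@p+K[:2,2]
def save(s,name): cv2.imwrite("pics/"+name,cv2.cvtColor(s["img"],cv2.COLOR_RGB2BGR))
E
python3 - <<'E'
from h import *
import pickle
st=robot.read_state()
print({k:np.round(v,3) for k,v in st.items()}, robot.grasp_offset)
ims=[]
for n in("top","scene"):
    s=snap(n);save(s,n+"0.png");pickle.dump(s,open(n+"0.pkl","wb"))
    o,d=ray(s,280,210);print(n,o,d,s["k1"],s["intrinsics"][0])
E
```

```text
pics
{'time_s': np.float64(0.0), 'joint_pos': array([-1.319,  0.478,  0.022,  1.556, -0.012,  1.109, -0.083]), 'qvel': array([-0.001,  0.001,  0.001,  0.002,  0.   , -0.002,  0.001]), 'joint_torque': array([ 0.0000e+00, -5.9645e+01,  1.6080e+00, -2.8120e+01,  1.3000e-02,
        9.0000e-03,  0.0000e+00]), 'tcp_pos': array([0.237, 0.631, 0.23 ]), 'tool_rot': array([-5.620e-01, -3.091e+00,  3.000e-03]), 'wrist_force': array([-0.142,  0.376, -0.622]), 'moment': array([0.026, 0.037, 0.03 ]), 'finger_gap': np.float64(1.001)} 0.0187
top [ 0.38324331 -0.02257638  1.27406892] [ 0.12894154  0.00630371 -0.99180341] -0.13269625319058162 [448.36976713   0.         288.19805081]
scene [ 1.28035743 -0.10513115  0.7877269 ] [-0.72120466  0.08316767 -0.68813789] -0.115423416268331 [423.88299609   0.         269.91423311]
```

View pics/top0.png

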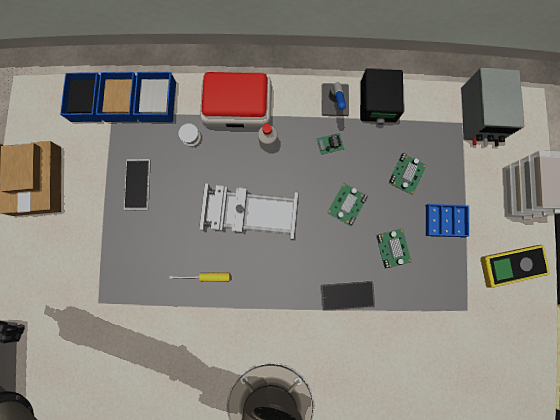

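View pics/scene0.png

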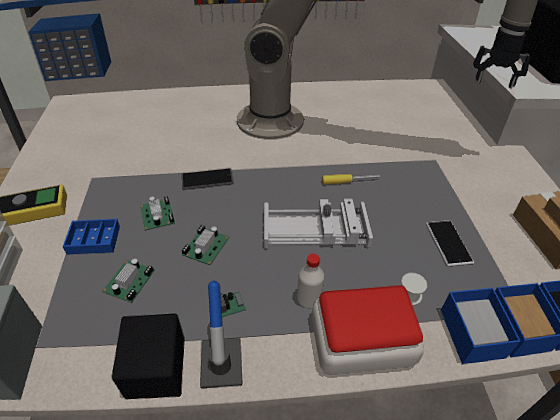

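Top picture: +x is up and +y is left. The holder is at about (250,211), with the sprung back jaw at (218,208) and the knobbed front jaw at (239,208). Three boards look like the power board: (347,203), (407,173) and (394,248). There is also the small board at (331,144). The leftmost heat-sink board is the one at (347,203), so I'll check it in one close crop.

Run:
```python
from h import *
import pickle
s=pickle.load(open("top0.pkl","rb"))
img=cv2.cvtColor(s["img"],cv2.COLOR_RGB2BGR)
a=cv2.resize(img[175:245,195:305],None,fx=7,fy=7,interpolation=cv2.INTER_CUBIC)
b=cv2.resize(img[180:230,320:375],None,fx=6,fy=6,interpolation=cv2.INTER_CUBIC)
cv2.imwrite("pics/h0.png",a)
s2=pickle.load(open("scene0.pkl","rb"))
i2=cv2.cvtColor(s2["img"],cv2.COLOR_RGB2BGR)
c=cv2.resize(i2[218:270,178:236],None,fx=6,fy=6,interpolation=cv2.INTER_CUBIC)
H=max(b.shape[0],c.shape[0]);pad=lambda m:cv2.copyMakeBorder(m,0,H-m.shape[0],0,0,cv2.BORDER_CONSTANT)
cv2.imwrite("pics/b0.png",np.hstack([pad(b),pad(c)]))
hsv=cv2.cvtColor(img,cv2.COLOR_BGR2HSV)
m=cv2.inRange(hsv,(45,90,40),(90,255,255));m=cv2.morphologyEx(m,cv2.MORPH_CLOSE,np.ones((9,9)))
n,l,st,ce=cv2.connectedComponentsWithStats(m)
for i in range(1,n):
    if st[i,4]>100:
        c=cv2.findContours((l==i).astype(np.uint8),0,1)[0][0]
        P=np.array([onz(s,*p[0],0.003)[:2] for p in c],np.float32)
        r=cv2.minAreaRect(P);print(ce[i].round(1),st[i,4],np.round(r[0],4),np.round(r[1],4),round(r[2],1),np.round(cv2.boxPoints(r),3).tolist())
```

```text
[328.5 143.9] 281 [ 0.7496 -0.1558] [0.0475 0.0674] 16.0 [[0.7170000076293945, -0.12999999523162842], [0.7360000014305115, -0.19499999284744263], [0.7820000052452087, -0.18199999630451202], [0.7630000114440918, -0.11699999868869781]]
[406.4 174.8] 641 [ 0.6655 -0.384 ] [0.0789 0.0985] 64.6 [[0.6039999723434448, -0.39899998903274536], [0.6930000185966492, -0.4410000145435333], [0.7269999980926514, -0.36899998784065247], [0.6380000114440918, -0.3269999921321869]]
[346.4 204.2] 838 [ 0.5705 -0.2067] [0.0771 0.0974] 61.7 [[0.5090000033378601, -0.21799999475479126], [0.5950000286102295, -0.2639999985694885], [0.6320000290870667, -0.19599999487400055], [0.5460000038146973, -0.15000000596046448]]
[392.8 249. ] 696 [ 0.446 -0.341] [0.0982 0.0779] 14.5 [[0.3889999985694885, -0.3160000145435333], [0.40799999237060547, -0.39100000262260437], [0.503000020980835, -0.3659999966621399], [0.48399999737739563, -0.29100000858306885]]
[502.9 268.8] 338 [ 0.3897 -0.6716] [0.0582 0.0545] 11.9 [[0.35600000619888306, -0.6510000228881836], [0.367000013589859, -0.7039999961853027], [0.42399999499320984, -0.6919999718666077], [0.4129999876022339, -0.6389999985694885]]
```

View pics/h0.png

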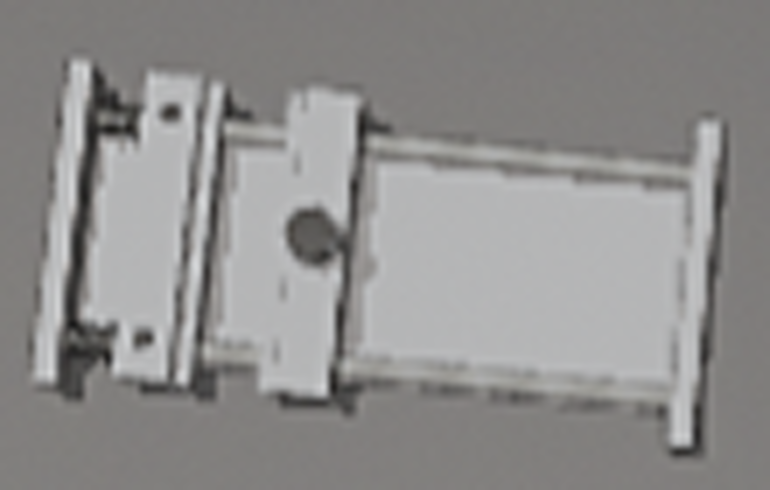

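View pics/b0.png

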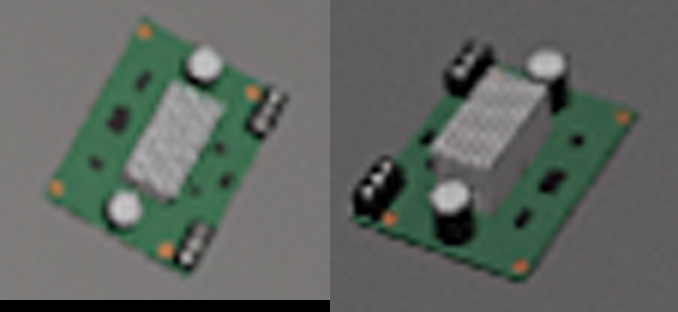

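The crop shows the board at (347,203) has a finned sink. Its terminal blocks are at the right and lower corners, so the plain edge is the upper-left one, from crop (143,18) to (45,195). In the holder crop, the end plates run (80,60)-(48,383) and (710,122)-(683,447), and the knob top is at (312,237). Next I'll work out poses.

Run:
```python
from h import *
import pickle
s=pickle.load(open("top0.pkl","rb"))
def hp(x,y,z): return onz(s,(x+.5)/7-.5+195,(y+.5)/7-.5+175,z)
L=[hp(80,60,.04),hp(48,383,.04)];Rr=[hp(710,122,.04),hp(683,447,.04)]
lc=sum(L)/2;rc=sum(Rr)/2;d=(lc-rc)[:2]
print("plates",L,Rr,"ctr",(lc+rc)/2,"len",np.hypot(*d),"ang",np.degrees(np.arctan2(d[1],d[0])))
for a,b in(L,Rr): print("w",np.linalg.norm(a-b),np.degrees(np.arctan2(*(a-b)[1::-1]))+90)
print("knob",hp(312,237,.084))
st=robot.read_state();M=R.from_rotvec(st["tool_rot"]).as_matrix();print(M.round(3))
# rect board via corner fits in crop
for p in((143,18),(288,90),(187,275),(45,195)): print("bc",onz(s,(p[0]+.5)/6-.5+320,(p[1]+.5)/6-.5+180,.003).round(4))
print("sink",onz(s,(173+.5)/6-.5+320,(140+.5)/6-.5+180,.031).round(4))
```

```text
plates [array([0.61475314, 0.19457061, 0.04      ]), array([0.48480796, 0.2014282 , 0.04      ])] [array([ 0.59538589, -0.05817038,  0.04      ]), array([ 0.46549817, -0.0500427 ,  0.04      ])] ctr [0.54011129 0.07194643 0.04      ] len 0.25284656595085525 ang 85.61354957247303
w 0.1301260021731449 86.97913351788542
w 0.1301417605557838 86.41940619714644
knob [0.53964787 0.09448904 0.084     ]
[[-0.936  0.352 -0.   ]
 [ 0.352  0.936 -0.002]
 [-0.    -0.002 -1.   ]]
bc [ 0.6328 -0.196   0.003 ]
bc [ 0.5994 -0.2665  0.003 ]
bc [ 0.5088 -0.2178  0.003 ]
bc [ 0.5456 -0.1494  0.003 ]
sink [ 0.5695 -0.2066  0.031 ]
```

>>> jog_arm(rows="-47.2 -39.6 7 0 0 -16.8;-47.2 -39.6 7 0 0 -16.8;-47.2 -39.6 7 0 0 -16.8;-47.2 -39.6 7 0 0 -16.8;-47.2 -39.6 7 0 0 -16.8;-47.2 -39.6 7 0 0 -16.8;-47.2 -39.6 7 0 0 -16.8;-47.2 -39.6 7 0 0 -16.8;-47.2 -39.6 7 0 0 -16.8;-47.2 -39.6 7 0 0 -16.8;-47.2 -39.6 7 0 0 -16.8;-47.2 -39.6 7 0 0 -16.8", fingers=1)

```text
time_s: 1.1
tcp_pos: [0.4818, 0.1969, 0.1746]
tool_rot: [-0.104, -3.14, 0.0]
wrist_force: [0.9, -0.2, -0.6]
finger_gap: 0.996
```

>>> jog_arm(rows="-6.4 -9.8 1.4 0 0 0;-6.4 -9.8 1.4 0 0 0;-6.4 -9.8 1.4 0 0 0;-6.4 -9.8 1.4 0 0 0;-6.4 -9.8 1.4 0 0 0;-6.4 -9.8 1.4 0 0 0;-6.4 -9.8 1.4 0 0 0")

```text
time_s: 1.68
tcp_pos: [0.5381, 0.0987, 0.1608]
tool_rot: [-0.101, -3.139, -0.001]
wrist_force: [-0.5, 0.1, -1.6]
finger_gap: 0.998
```

Run:
```python
from h import *
import pickle
s=snap("wrist");save(s,"w1.png");pickle.dump(s,open("w1.pkl","wb"))
st=robot.read_state();print(st["tcp_pos"].round(4) if hasattr(st["tcp_pos"],'round') else st["tcp_pos"],np.round(st["tool_rot"],4),ray(s,280,210),s["k1"])
print("knob px pred",proj(s,[.5396,.0945,.084]),"seat",proj(s,[.545,.147,.042]))
```

```text
[0.5381 0.0987 0.1608] [-1.0010e-01 -3.1396e+00 -1.1000e-03] (array([0.46308076, 0.10458284, 0.30306568]), array([ 0.28705103, -0.02077513, -0.95769705])) -0.009852932383329637
knob px pred [273.50586544 225.12102666] seat [337.87503687 210.58297231]
```

View pics/w1.png

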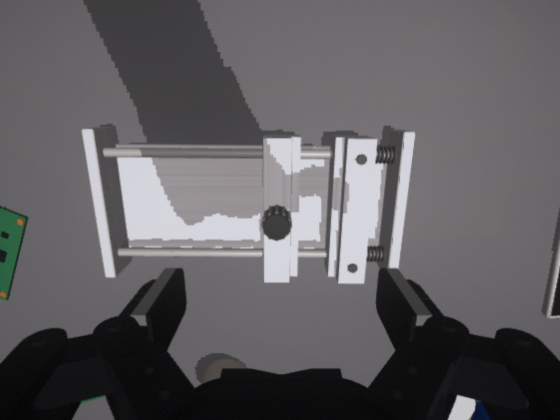

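The wrist view shows the knob top at (277,224), against a prediction of (273,225). The end-plate tops run (94,130)-(111,277) and (408,133)-(396,270), and the upright face of the back jaw is at about (346,140)-(340,282). All of this fits the top view.

Run:
```python
from h import *
import pickle
s=pickle.load(open("w1.pkl","rb"))
L=[onz(s,94,130,.04),onz(s,111,277,.04)];Rr=[onz(s,408,133,.04),onz(s,396,270,.04)]
J=[onz(s,347,140,.054),onz(s,340,282,.054)]
for a,b in(L,Rr,J): print(a.round(4),b.round(4),"mid",((a+b)/2).round(4),"w",np.linalg.norm(a-b).round(4),"axis ang",np.degrees(np.arctan2(*(b-a)[1::-1])).round(2)+90)
d=(sum(Rr)-sum(L))/2;print(np.linalg.norm(d),np.degrees(np.arctan2(d[1],d[0])), (sum(L)+sum(Rr))/4)
print("knob",onz(s,277,224,.084))
for u,v,w,x in((105,152,330,154),(120,252,330,254)):
    a,b=onz(s,u,v,.03),onz(s,w,x,.03);print("rod",a.round(4),b.round(4),np.degrees(np.arctan2(*(b-a)[1::-1])))
```

```text
[ 0.4671 -0.0422  0.04  ] [ 0.5946 -0.0565  0.04  ] mid [ 0.5308 -0.0494  0.04  ] w 0.1283 axis ang 83.59
[0.4856 0.2033 0.04  ] [0.6043 0.1982 0.04  ] mid [0.5449 0.2007 0.04  ] w 0.1188 axis ang 87.55
[0.4866 0.1527 0.054 ] [0.605  0.1459 0.054 ] mid [0.5458 0.1493 0.054 ] w 0.1186 axis ang 86.73
0.2504902691080583 86.76785375921845 [0.53788743 0.07566562 0.04      ]
knob [0.53892428 0.09702776 0.084     ]
rod [ 0.4853 -0.0427  0.03  ] [0.4993 0.1432 0.03  ] 85.69747736082515
rod [ 0.5751 -0.049   0.03  ] [0.5895 0.1412 0.03  ] 85.66771709468179
```

>>> jog_arm(rows="-0.1 -0.3 3 0 0 0;-0.1 -0.3 6 0 0 0;-0.1 -0.3 8 0 0 0;-0.1 -0.3 9.4 0 0 0;-0.1 -0.3 9.8 0 0 0;-0.1 -0.3 9.8 0 0 0")

```text
time_s: 2.23
tcp_pos: [0.5385, 0.0949, 0.062]
tool_rot: [-0.101, -3.138, 0.0]
wrist_force: [-0.0, 1.1, 0.0]
finger_gap: 1.005
```

>>> jog_arm(rows="-0.1 0 0 0 0 0;-0.1 0 0 0 0 0;-0.1 0 0 0 0 0;-0.1 0 0 0 0 0;-0.1 0 0 0 0 0;-0.1 0 0 0 0 0;-0.1 0 0 0 0 0;-0.1 0 0 0 0 0", fingers=0, force=20)

```text
time_s: 2.9
tcp_pos: [0.5409, 0.094, 0.0635]
tool_rot: [0.105, 3.139, 0.001]
wrist_force: [-0.6, -0.2, 5.4]
finger_gap: 0.226
```

>>> jog_arm(rows="0 0 -0.4 0 0 0;0 -1 -0.4 0 0 0;0 -2 -0.4 0 0 0;0 -3 -0.4 0 0 0;0 -4 -0.4 0 0 0;0 -5 -0.4 0 0 0;0 -6 -0.4 0 0 0;0 -7 -0.4 0 0 0;0 -8 -0.4 0 0 0;0 -9 -0.4 0 0 0;0 -10.2 -0.4 0 0 0;0 -10.2 -0.4 0 0 0")

```text
time_s: 3.9
tcp_pos: [0.5321, -0.0118, 0.066]
tool_rot: [-0.11, -3.137, 0.003]
wrist_force: [2.4, -2.5, -26.3]
finger_gap: 0.224
```

>>> jog_arm(rows="0 0 0 0 0 0;0 0 0 0 0 0;0 0 0 0 0 0;0 0 0 0 0 0;0 0 0 0 0 0", fingers=1)

```text
time_s: 4.32
tcp_pos: [0.5348, -0.0078, 0.0679]
tool_rot: [0.104, 3.138, 0.001]
wrist_force: [0.2, 0.8, -0.4]
finger_gap: 0.913
```

>>> jog_arm(rows="0 0 -4 0 0 0;0 0 -8 0 0 0;-4.9 -19.6 -10 0 0 24.4;-4.9 -19.6 -10 0 0 24.4;-4.9 -19.6 -10 0 0 24.4;-4.9 -19.6 -10 0 0 24.4;-4.9 -19.6 -10 0 0 24.4;-4.9 -19.6 -10 0 0 24.4;-4.9 -19.6 -10 0 0 24.4;-4.9 -19.6 -10 0 0 24.4;-4.9 -19.6 -10 0 0 24.4;-4.9 -19.6 -10 0 0 24.4")

```text
time_s: 5.32
tcp_pos: [0.5698, -0.2048, 0.1667]
tool_rot: [-0.761, -3.047, -0.001]
wrist_force: [0.3, 1.1, -0.3]
finger_gap: 0.998
```

Run:
```python
from h import *
import pickle
s=snap("wrist");save(s,"w2.png");pickle.dump(s,open("w2.pkl","wb"))
t=snap("top");save(t,"top2.png");pickle.dump(t,open("top2.pkl","wb"))
st=robot.read_state();print(np.round(st["tcp_pos"],4));print(R.from_rotvec(st["tool_rot"]).as_matrix().round(4))
img=cv2.cvtColor(s["img"],cv2.COLOR_RGB2BGR)
hsv=cv2.cvtColor(img,cv2.COLOR_BGR2HSV)
m=cv2.inRange(hsv,(45,90,30),(90,255,255));m=cv2.morphologyEx(m,cv2.MORPH_CLOSE,np.ones((9,9)))
for c in cv2.findContours(m,0,1)[0]:
    if cv2.contourArea(c)<800: continue
    P=np.array([onz(s,*p[0],0.003)[:2] for p in c],np.float32)
    r=cv2.minAreaRect(P);print(cv2.contourArea(c),cv2.boundingRect(c),np.round(r[0],4),np.round(r[1],4),round(r[2],1),np.round(cv2.boxPoints(r),4).tolist())
print(proj(s,[.57,-.207,.031]))
```

```text
[ 0.5698 -0.2054  0.1668]
[[-8.822e-01  4.709e-01 -2.000e-04]
 [ 4.709e-01  8.822e-01  6.000e-04]
 [ 4.000e-04  5.000e-04 -1.000e+00]]
1719.5 (181, 300, 39, 77) [ 0.6746 -0.3624] [0.0373 0.1004] 62.0 [[0.6215000152587891, -0.35530000925064087], [0.7103000283241272, -0.4023999869823456], [0.7276999950408936, -0.3695000112056732], [0.6389999985694885, -0.3224000036716461]]
5505.5 (236, 141, 87, 102) [ 0.5694 -0.2061] [0.0797 0.0998] 61.5 [[0.5065000057220459, -0.21729999780654907], [0.5942999720573425, -0.26489999890327454], [0.6322000026702881, -0.19480000436306], [0.5444999933242798, -0.14730000495910645]]
5457.5 (17, 72, 139, 139) [ 0.4448 -0.3405] [0.1004 0.0806] 14.7 [[0.38609999418258667, -0.3142000138759613], [0.4065000116825104, -0.3921999931335449], [0.503600001335144, -0.3668000102043152], [0.4832000136375427, -0.2888000011444092]]
[278.0296923  202.68797479]
```

View pics/w2.png

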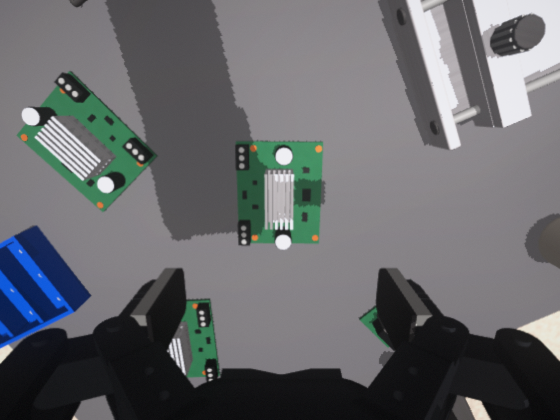

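The view shows the power board squared up at (280,192). Its terminal blocks are on the left, so the plain edge is on tool +y, with the sink at (280,200). The front jaw (top right) is open. The rectangle measures 79.7 x 99.8 mm, centred at (0.5694,-0.2061), 61.5°. Descend and grip next.

>>> jog_arm(rows="0 -0.1 4 0 0 0;0 -0.1 8 0 0 0;0 -0.1 11 0 0 0;0 -0.1 13 0 0 0;0 -0.1 14.5 0 0 0;0 -0.1 15.5 0 0 0;0 -0.1 16 0 0 0;0 -0.1 16 0 0 0;0 -0.1 16 0 0 0")

```text
time_s: 6.17
tcp_pos: [0.5697, -0.2078, 0.0075]
tool_rot: [0.765, 3.046, -0.0]
wrist_force: [0.2, 0.1, 0.4]
finger_gap: 1.002
```

>>> jog_arm(rows="0 0 0 0 0 0;0 0 0 0 0 0;0 0 0 0 0 0;0 0 0 0 0 0;0 0 0 0 0 0;0 0 0 0 0 0;0 0 0 0 0 0;0 0 0 0 0 0", fingers=0, force=60)

```text
time_s: 6.83
tcp_pos: [0.5696, -0.2079, 0.0074]
tool_rot: [0.766, 3.046, 0.0]
wrist_force: [-0.3, 0.1, 5.2]
finger_gap: 0.285
```

>>> jog_arm(rows="0 0 -1.5 0 0 0;0 0 -3.5 0 0 0;0 0 -5.5 0 0 0;0 0 -7.5 0 0 0;0 0 -9.5 0 0 0;0 0 -11.5 0 0 0;0 0 -13.5 0 0 0;0 0 -14.5 0 0 0;0 0 -14.5 0 0 0")

```text
time_s: 7.58
tcp_pos: [0.5703, -0.2081, 0.1538]
tool_rot: [0.765, 3.043, 0.0]
wrist_force: [0.6, -0.3, -2.3]
finger_gap: 0.283
```

Run:
```python
from h import *
import pickle
st=robot.read_state();print({k:np.round(st[k],4) for k in("tcp_pos","tool_rot","wrist_force","finger_gap")})
s=snap("wrist");t=snap("scene")
h=lambda m,f:cv2.resize(cv2.cvtColor(m,cv2.COLOR_RGB2BGR),None,fx=f,fy=f)
a=h(s["img"],.9);b=h(t["img"][60:300,100:400],1.0)
H=max(len(a),len(b));p=lambda m:cv2.copyMakeBorder(m,0,H-len(m),0,0,cv2.BORDER_CONSTANT)
cv2.imwrite("pics/l3.png",np.hstack([p(a),p(b)])[:,:800])
```

```text
{'tcp_pos': array([ 0.5703, -0.2081,  0.1538]), 'tool_rot': array([7.6490e-01, 3.0434e+00, 2.0000e-04]), 'wrist_force': array([ 0.5742, -0.3302, -2.281 ]), 'finger_gap': np.float64(0.283)}
```

View pics/l3.png

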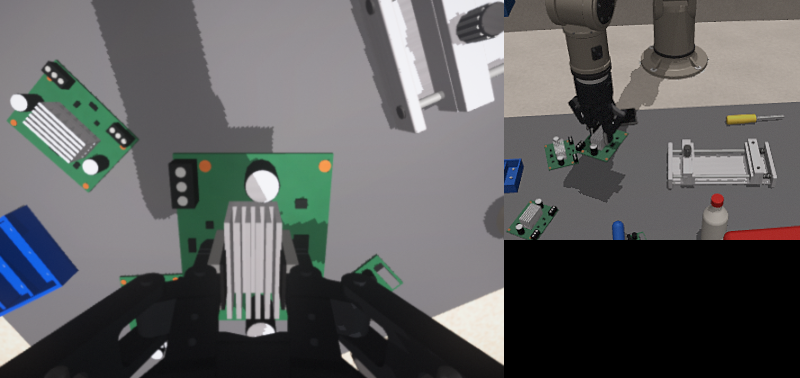

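The board is held at (255,240) in the wrist view, with its plain edge on the right (tool +y), and it looks level. Next I'll carry it over the holder.

>>> jog_arm(rows="2.1 3.1 0 0 0 -3;4.2 6.2 0 0 0 -6;6.3 9.3 0 0 0 -9;8.4 12.4 0 0 0 -12;10.5 15.5 0 0 0 -15;12.6 18.6 0 0 0 -18;14.7 21.8 0 0 0 -21;16 24 0 0 0 -24;16.8 25.1 0 0 0 -24;16.8 25.1 0 0 0 -24;16.8 25.1 0 0 0 -24;16.8 25.1 0 0 0 -24")

```text
time_s: 8.68
tcp_pos: [0.5393, 0.0912, 0.1508]
tool_rot: [-0.118, -3.138, 0.002]
wrist_force: [-0.7, -0.7, -1.5]
finger_gap: 0.283
```

Run:
```python
from h import *
import pickle
st=robot.read_state();M=R.from_rotvec(st["tool_rot"]).as_matrix()
print({k:np.round(st[k],4) for k in("tcp_pos","wrist_force","finger_gap")},"ytool",np.degrees(np.arctan2(M[1,1],M[0,1])),M[:,2].round(4))
s=snap("wrist");save(s,"w4.png");pickle.dump(s,open("w4.pkl","wb"))
t=snap("top");pickle.dump(t,open("top4.pkl","wb"));save(t,"t4.png")
```

```text
{'tcp_pos': array([0.5393, 0.0912, 0.1508]), 'wrist_force': array([-0.7121, -0.7421, -1.4723]), 'finger_gap': np.float64(0.2829)} ytool 85.68824814812395 [-0.0018 -0.0014 -1.    ]
```

View pics/w4.png

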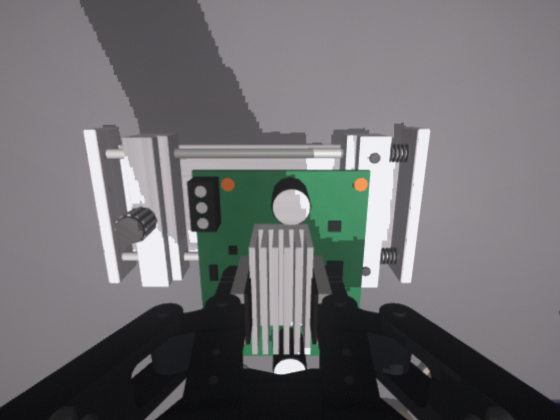

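Run:
```python
from h import *
import pickle
s=pickle.load(open("w4.pkl","rb"))
a=onz(s,190,170,.1463);b=onz(s,369.5,170,.1463);c=onz(s,361.5,287,.1463)
print("board edge",a,b,np.linalg.norm(a-b),"ang",np.degrees(np.arctan2(*(b-a)[1::-1])),"plain edge axis",np.degrees(np.arctan2(*(c-b)[1::-1]))+90)
u=(b-a)/np.linalg.norm(b-a);v=np.array([-u[1],u[0],0])
tcp=np.array([.5393,.0912,.1463]);print("corner rel tcp: along",(b-tcp)@u,"across",(b-tcp)@v)
j=onz(s,360,136.5,.054);k=onz(s,348,136.5,.042);l=onz(s,392,137,.054)
print("jaw face end",j,"step end",k,l)
f=onz(s,165,135,.054);g=onz(s,175,135,.042);print("front jaw",f,g, "knob",onz(s,124,226,.084))
# top view knob and jaw ends
```

```text
board edge [0.4863703 0.0551737 0.1463   ] [0.4925652  0.13606679 0.1463    ] 0.08112994314162314 ang 85.62075867081062 plain edge axis 86.2223612858031
corner rel tcp: along 0.041167231005930505 across 0.050024282081517206
jaw face end [0.4855172  0.15301717 0.054     ] step end [0.48589167 0.14678106 0.042     ] [0.48759116 0.17584942 0.054     ]
front jaw [0.47377253 0.01416104 0.054     ] [0.47482573 0.01744335 0.042     ] knob [ 0.53011358 -0.01389527  0.084     ]
```

>>> jog_arm(rows="-0.2 0.2 1.5 0 0 0;-0.2 0.2 3.5 0 0 0;-0.2 0.2 5.5 0 0 0;-0.2 0.2 7 0 0 0;-0.2 0.2 8.3 0 0 0;-0.2 0.2 9.2 0 0 0;-0.2 0.2 9.8 0 0 0;-0.2 0.2 10 0 0 0;-0.2 0.2 10 0 0 0;-0.2 0.2 10 0 0 0")

```text
time_s: 9.62
tcp_pos: [0.5425, 0.0946, 0.0524]
tool_rot: [0.116, 3.139, 0.0]
wrist_force: [-0.5, 0.3, -1.3]
finger_gap: 0.286
```

```bash
cat > st.py <<'E'
from h import *
st=robot.read_state();M=R.from_rotvec(st["tool_rot"]).as_matrix();p=np.array(st["tcp_pos"])
u=np.array([.0732,.9973,0]);v=np.array([-.9973,.0732,0])
e=p+M[:,1]*.04-np.array([.5452,.148,0])
print("t",st["time_s"],"tcp",p.round(4),"edge rel seat x,y",(e@u).round(4),(e@v).round(4),"z",p[2]-.0495,"Fx(holder)",np.dot(st["wrist_force"],u).round(2),"F",np.round(st["wrist_force"],2),"mom",np.round(st["moment"],2),"yaw",np.degrees(np.arctan2(M[1,1],M[0,1])).round(2),"tilt",M[:,2].round(4),st["finger_gap"])
E
python3 st.py
```

```text
t 9.6167 tcp [0.5425 0.0946 0.0524] edge rel seat x,y -0.0135 -0.0012 z 0.002882109937629565 Fx(holder) 0.22 F [-0.51  0.25 -1.33] mom [ 0.03 -0.01  0.02] yaw 85.76 tilt [ 9.e-04  2.e-04 -1.e+00] 0.28552392460498033
```

>>> jog_arm(rows="0 0 0.08 0 0 0;0 0 0.17 0 0 0;0 0.2 0.17 0 0 0;0 0.4 0.17 0 0 0;0 0.6 0.17 0 0 0;0 0.8 0.17 0 0 0;0 1 0.17 0 0 0;0 1 0.17 0 0 0;0 1 0.17 0 0 0")

```text
time_s: 10.37
tcp_pos: [0.5427, 0.1049, 0.0501]
tool_rot: [-0.115, -3.139, -0.0]
wrist_force: [1.0, 0.5, -1.6]
finger_gap: 0.278
```

```bash
python3 st.py
```

```text
t 10.3667 tcp [0.5427 0.1049 0.0501] edge rel seat x,y -0.0032 -0.0006 z 0.0006343521790912257 Fx(holder) 0.53 F [ 0.99  0.46 -1.64] mom [-0.04  0.01 -0.03] yaw 85.8 tilt [-1.e-04  0.e+00 -1.e+00] 0.2778305462335381
```

>>> jog_arm(rows="0 0.1 0 0 0 0;0 0.2 0 0 0 0;0 0.3 0 0 0 0;0 0.3 0 0 0 0;0 0.3 0 0 0 0")

```text
time_s: 10.78
tcp_pos: [0.5429, 0.1073, 0.0501]
tool_rot: [-0.116, -3.139, 0.001]
wrist_force: [0.9, -0.4, -0.1]
finger_gap: 0.279
```

>>> jog_arm(rows="0 0.1 0 0 0 0;0 0.2 0 0 0 0;0 0.3 0 0 0 0;0 0.3 0 0 0 0;0 0.3 0 0 0 0")

```text
time_s: 11.2
tcp_pos: [0.543, 0.1099, 0.0501]
tool_rot: [-0.117, -3.139, 0.001]
wrist_force: [-0.7, -5.2, 0.1]
finger_gap: 0.279
```

```bash
python3 st.py
```

```text
t 11.2 tcp [0.543  0.1099 0.0501] edge rel seat x,y 0.0018 -0.0007 z 0.0006458611217782032 Fx(holder) -5.24 F [-0.72 -5.2   0.06] mom [-1.02  0.2   0.05] yaw 85.75 tilt [-3.e-04 -9.e-04 -1.e+00] 0.27907897148497574
```

>>> jog_arm(rows="0 0.1 0 0 0 0;0 0.2 0 0 0 0;0 0.3 0 0 0 0;0 0.4 0 0 0 0;0 0.4 0 0 0 0;0 0.4 0 0 0 0")

```text
time_s: 11.7
tcp_pos: [0.5432, 0.1127, 0.0502]
tool_rot: [-0.118, -3.139, 0.003]
wrist_force: [-0.7, -8.7, 2.1]
finger_gap: 0.284
```

```bash
python3 st.py
```

```text
t 11.7 tcp [0.5432 0.1127 0.0502] edge rel seat x,y 0.0047 -0.0007 z 0.000673717564517895 Fx(holder) -8.7 F [-0.68 -8.68  2.06] mom [-1.54  0.22  0.12] yaw 85.71 tilt [-7.e-04 -2.e-03 -1.e+00] 0.28380792397973403
```

>>> jog_arm(rows="0 0.1 0 0 0 0;0 0.2 0 0 0 0;0 0.2 0 0 0 0;0 0.2 0 0 0 0;0 0.2 0 0 0 0;0 0.2 0 0 0 0")

```text
time_s: 12.2
tcp_pos: [0.5434, 0.1141, 0.0502]
tool_rot: [-0.118, -3.139, 0.004]
wrist_force: [-1.6, -7.8, 1.8]
finger_gap: 0.281
```

Run:
```python
import st
from h import *
import pickle
s=snap("wrist");pickle.dump(s,open("w5.pkl","wb"));t=snap("scene");pickle.dump(t,open("s5.pkl","wb"));tp=snap("top");pickle.dump(tp,open("t5.pkl","wb"))
h=lambda m,f:cv2.resize(cv2.cvtColor(m,cv2.COLOR_RGB2BGR),None,fx=f,fy=f,interpolation=cv2.INTER_CUBIC)
a=h(s["img"][110:310,80:440],2.2);b=h(t["img"][180:265,250:385],4)
p=lambda m:cv2.copyMakeBorder(m,0,0,0,800-m.shape[1],cv2.BORDER_CONSTANT) 
cv2.imwrite("pics/f5.png",a);cv2.imwrite("pics/f5s.png",b)
```

```text
t 12.2 tcp [0.5434 0.1141 0.0502] edge rel seat x,y 0.0061 -0.0007 z 0.0006981469330624504 Fx(holder) -7.94 F [-1.62 -7.84  1.81] mom [-1.81  0.26  0.09] yaw 85.68 tilt [-8.0e-04 -2.5e-03 -1.0e+00] 0.2812195596986312
```

View pics/f5.png

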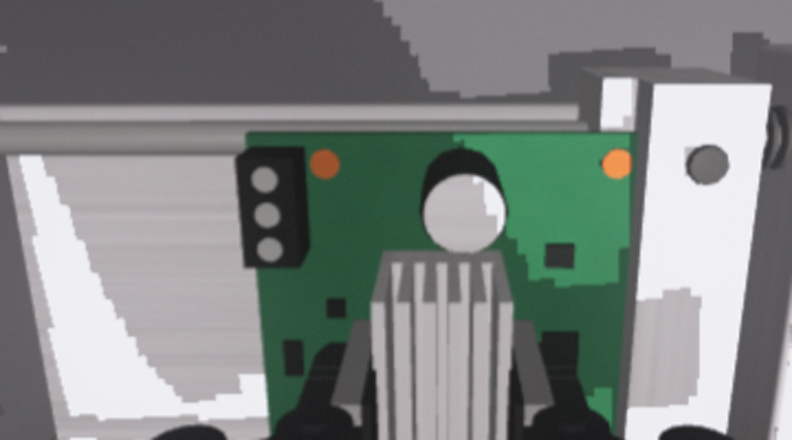

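View pics/f5s.png

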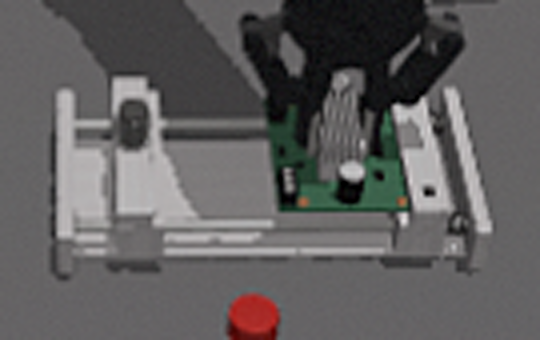

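The board sits against the face of the back jaw. The wrist crop shows the plain edge along (632,135)-(622,400) with the step visible at (618,100), and the scene crop shows the front jaw at the far end. Now I'll average the force readings and measure jaw travel from the pictures.

Run:
```python
from h import *
import pickle
F=[]
for i in range(14):
    snap("wrist");s=robot.read_state();F.append(np.r_[s["wrist_force"],s["moment"],s["tcp_pos"]])
F=np.array(F);print("mean",F.mean(0).round(3),"sd",F.std(0).round(3))
w=pickle.load(open("w5.pkl","rb"));q=lambda x,y:(x/2.2+80,y/2.2+110)
j=onz(w,*q(652,83),.054);l=onz(w,*q(771,85),.054);print("jaw face end",j,"back end",l)
e=onz(w,*q(634,133),.045);print("board corner",e, "step rel corner", onz(w,*q(603,78),.042))
# template shift of jaw screw between top views (before/after)
a=pickle.load(open("top0.pkl","rb"))["img"];b=pickle.load(open("t5.pkl","rb"))
g=lambda m:cv2.cvtColor(m,cv2.COLOR_RGB2GRAY)
t0=g(a)[184:196,214:224]
A=cv2.resize(g(a)[178:240,200:230],None,fx=8,fy=8,interpolation=cv2.INTER_CUBIC);B=cv2.resize(g(b["img"])[178:240,200:230],None,fx=8,fy=8,interpolation=cv2.INTER_CUBIC)
for (y0,y1,x0,x1) in((30,120,110,200),(250,360,70,170)):
    r=cv2.matchTemplate(B,A[y0:y1,x0:x1],cv2.TM_CCOEFF_NORMED);_,v,_,p=cv2.minMaxLoc(r)
    print("shift px",(p[0]-x0)/8,(p[1]-y0)/8,v)
print("mm/px",np.linalg.norm(onz(b,216,190,.054)-onz(b,217,190,.054))*1000)
```

```text
mean [-1.192 -8.661  2.483 -1.816  0.241  0.109  0.543  0.114  0.05 ] sd [0.663 0.446 0.415 0.024 0.033 0.024 0.    0.    0.   ]
jaw face end [0.48584093 0.15969019 0.054     ] back end [0.48791553 0.18228185 0.054     ]
board corner [0.49691419 0.15854684 0.045     ] step rel corner [0.48556914 0.15293777 0.042     ]
shift px -13.25 9.5 0.4134592115879059
shift px -6.5 -19.0 0.4498514235019684
mm/px 2.776567037099444
```

>>> jog_arm(rows="0 0.1 0 0 0 0;0 0.2 0 0 0 0;0 0.2 0 0 0 0;0 0.2 0 0 0 0;0 0.2 0 0 0 0;0 0.2 0 0 0 0;0 0.2 0 0 0 0;0 0.2 0 0 0 0")

```text
time_s: 13.72
tcp_pos: [0.5434, 0.1156, 0.0502]
tool_rot: [-0.119, -3.138, 0.005]
wrist_force: [-1.1, -10.5, 2.3]
finger_gap: 0.282
```

Run:
```python
from h import *
import pickle
F=[]
for i in range(16):
    w=snap("wrist");s=robot.read_state();F.append(np.r_[s["wrist_force"],s["moment"],s["tcp_pos"]])
F=np.array(F);print("mean",F.mean(0).round(4),"drift",(F[-4:]-F[:4]).mean(0).round(4))
M=R.from_rotvec(s["tool_rot"]).as_matrix();print("yaw",np.degrees(np.arctan2(M[1,1],M[0,1])),"tilt",M[:,2].round(4),s["finger_gap"],s["time_s"])
cv2.imwrite("pics/f6.png",cv2.resize(cv2.cvtColor(w["img"][110:310,80:440],cv2.COLOR_RGB2BGR),None,fx=2.2,fy=2.2,interpolation=cv2.INTER_CUBIC));pickle.dump(w,open("w6.pkl","wb"))
```

```text
mean [ -1.3532 -10.0683   3.0022  -2.0784   0.2791   0.1226   0.5434   0.1156
   0.0502] drift [-0.5839 -0.0647 -0.4929 -0.0038 -0.0052 -0.0193  0.      0.      0.    ]
yaw 85.66706322597302 tilt [-9.0e-04 -3.1e-03 -1.0e+00] 0.2845939054003309 14.5167
```

View pics/f6.png

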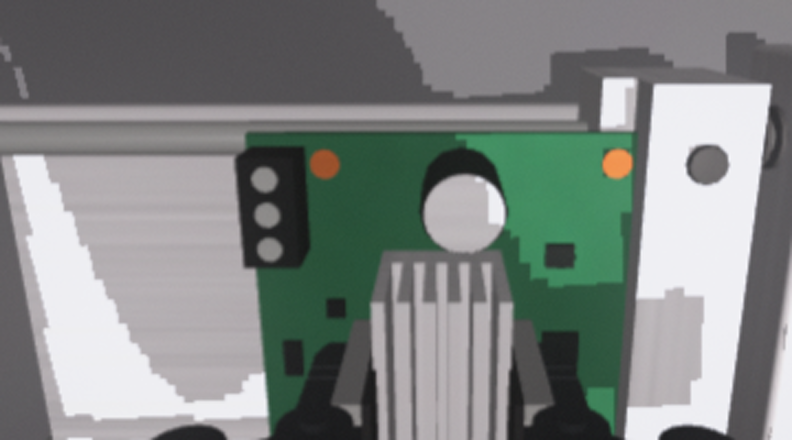

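The push is steady at about 10.1 N with no drift, and the board is still flush on the face, square and centred, so I'm handing in.

```bash
python3 -c "
from h import *
print(order.close_job()); print(robot.read_state()['wrist_force'])"
```

```text
the job is handed in; nothing more can be done
None
the job is handed in; nothing more can be done
```

The board is seated on the back jaw and held there with a push of about 10 N, so you can bring up the front jaw. I handed the job in at about 14.5 s, and no verdict was reported.

**What I did:** I gripped the knob and slid the front jaw open; from the pictures its travel is about 0.12 m. I then took the leftmost heat-sink board by its sink, lifted it and set its plain edge on the back jaw's step. I pressed it in small steps to the final force.

**Last checks:**

| Check | Result |
|---|---|
| Push on the back jaw | 10.1 N averaged over 16 readings, no drift |
| Back jaw travel | about 8 mm, worked out from the force |
| Centring | about 1 mm off |
| Squareness | tool yaw 85.7° against a holder axis of about 85.8° |
| Level | tool tilt about 0.003 rad |
| Height above the step | about 0.7 mm, worked out from the tool height |

- **Travel agreement:** at the previous press step, force and picture agreed, with 8.7 N and 6.5 mm of jaw movement measured in the wrist view.
- **Failed check:** a template match between the top views was meant as another check on jaw travel. It matched poorly, so I ignored it.
- **Not measured:** I did not measure the board's own level and height separately; they are judged from the tool pose and the pictures. I also did not measure whether the other things on the bench moved, but no unexpected contact showed up.

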